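# Pack the inspector's kit tray

### The arm

A 6-joint arm with a two-finger parallel gripper is mounted at the origin on a cart in front of the work surface, level with it; the furniture and walls round the work are solid. World frame = base frame: x ahead of the robot, y to its left, z up, the work surface at z = 0. Lengths are in m, angles in degrees, forces in N, time in s.
With the tool pointing down it reaches from about 0.25 to 0.775 m from the base axis. Payload 4 kg.
Tool frame: the origin (TCP) lies at the very end of the fingers, on their centre line; the grasp point (between the pads) lies 19 mm behind it; y points along the fingers, x is the direction in which the jaws open and shut, and the axes are right-handed (so a half turn about y gives the same grasp; the last joint's range is limited). The gripper opens to 85 mm and grips with 20 to 120 N. Pads are 22 mm wide; open, the fingers measure 114 mm over their backs; the gripper's body (76 mm by 85 mm) begins 54 mm behind the grasp point. The pads swing forward as they close: fully open they stand 13 mm farther back than shut.
Start: joints at [58.321, 4.996, 78.535, -0, 96.463, -5.907], TCP at [0.239, 0.495, 0.231] pointing down, gripper open.
Joint ranges: [-177.83, 177.83], [-43.37, 116.18], [15.69, 146.23], [-61.86, 241.86], [9.47, 152.12], [-147.06, 147.06]. Speed limits (degrees/s): [159.86, 159.86, 180, 180, 180, 180].

### API

Orientations are given as a 3x3 rotation matrix whose columns are the frame's x, y, z axes.
In Python, from cell import telemetry, cams, env gives the robot as it stands.
- The arm moves only by the tool play_rows, never from a script. Its argument "moves" is a list of rows, each a list of 7 numbers: the shift along the world's x, y, z in mm, then the turn, a rotation vector about the world's x, y, z in rad, then the gripper command: -1 is fully open, 1 is shut, values between are in proportion. In form: [[dx, dy, dz, wx, wy, wz, fingers], ...]. A call has 1 to 8 rows; each row is the pose to reach, as a shift and turn from the pose measured when the call began; what a row does not reach only later rows make up. A row lasts 1/8 s, in which the tool goes at most 62.5 mm and 10.7 degrees, less where a joint would pass 70% of its speed; a pose out of reach is approached as far as the arm can. A call with a gripper value outside its range is refused whole. The fingers move at their own pace and stop on an object; "grip_force" is the grip in N (left out, the last holds). Time passes only in rows, so rows that repeat a pose let the fingers close. It gives the time, the measured TCP pose, the force and the opening at its end, in the units of the state.
- telemetry.sense(): the state, without advancing time (a new reading comes with each control period).
- cams.capture(name): name is "scene" or "top" or "wrist"; returns the picture (384x512x3 uint8, blue, green, red); there is no depth.
- cams.camera_info(name): a dict with "K" (3x3 intrinsics, pixels), "world_to_cam" (4x4, takes a point from world to camera coordinates). Camera axes: x right, y down, z forward; pixel columns grow to the right and rows downward; lengths in m; the calibration is good to about 2 mm. A picture is of the moment at which its call begins: read the wrist's pose just before it. camera_info takes no time and is no camera call; for the wrist camera it gives the pose at the moment of the call.
- env.job_done(): hands the job in, once; it reports no verdict.
The state is a dict: "time": time; "joint_positions": joint angles; "joint_velocities": joint speeds; "effort": joint torques, N m; "eef_pos": TCP position; "tcp_rot": TCP orientation; "contact_force": force on the tool from outside, world axes, zero at the start; "moment": the same for the moment, N m; "gripper_width": finger opening in m.
Only numpy, scipy, OpenCV 4.12 (cv2) and the standard library are available. Lean on these libraries where they do the work, as an engineer would, in place of code of your own. Each camera call takes 0.05 s, during which the arm holds its last target.

### The job

Pack the inspection kit into the grey tray, each piece standing upright on the floor in the middle of its own pocket: the red-handled stamp in the red pocket, the black-capped jar in the yellow one, the steel block with the black knob in the green one and the all-black loupe in the blue one, in any order. The jar with the red cap and the loupe with the white rim do not belong to this kit: leave them where they stand.

Things in the scene. Friction and masses are not known exactly. Their poses are not given: they have to be found in the camera images.
- stamp_mid (a point): rubber stamp standing upright on its base: round red handle knob on a wooden base. 56 mm tall; base 14 (x) x 34 (y) mm and 14 mm high; knob 24 mm in diameter at its widest, from 28 to 56 mm up. Point: on its axis, 28 mm above its underside; z up. It tips easily; 30 g.
- kit_jar_mid (a point): small white jar with a black screw cap (the cap does not turn), upright: 38 mm in diameter, 40 mm tall. Point: its centre, 20 mm above its underside; z up. About 45 g.
- block_mid (a point): light steel reference block with an upright black knob on top: block 30 (x) x 50 (y) x 18 mm high, knob 12 mm in diameter, from 18 to 32 mm up, at the middle. Point: on the knob's axis, 16 mm above the underside; z up. About 200 g.
- kit_loupe_mid (a point): all-black loupe (short black cylinder with a pale blue lens in its top, so black-rimmed from above), standing on its cup: 38 mm in diameter, 28 mm tall. Point: its centre, 14 mm above its underside; z up. About 30 g.
- pocket_red: red square open pocket, fixed in the grey kit tray: 76 x 76 mm outside, 70 x 70 mm inside, walls 3 mm thick and 10 mm high, floor 3 mm thick. Origin: centre of its underside, which lies 6 mm above the bench (so its floor is 9 mm and its rim 16 mm above the bench); z up, x and y along its sides. The four pockets stand 80 mm apart, two by two, in any order.
- pocket_yellow: yellow square open pocket, fixed in the grey kit tray: 76 x 76 mm outside, 70 x 70 mm inside, walls 3 mm thick and 10 mm high, floor 3 mm thick. Origin: centre of its underside, which lies 6 mm above the bench (so its floor is 9 mm and its rim 16 mm above the bench); z up, x and y along its sides. The four pockets stand 80 mm apart, two by two, in any order.
- pocket_green: green square open pocket, fixed in the grey kit tray: 76 x 76 mm outside, 70 x 70 mm inside, walls 3 mm thick and 10 mm high, floor 3 mm thick. Origin: centre of its underside, which lies 6 mm above the bench (so its floor is 9 mm and its rim 16 mm above the bench); z up, x and y along its sides. The four pockets stand 80 mm apart, two by two, in any order.
- pocket_blue: blue square open pocket, fixed in the grey kit tray: 76 x 76 mm outside, 70 x 70 mm inside, walls 3 mm thick and 10 mm high, floor 3 mm thick. Origin: centre of its underside, which lies 6 mm above the bench (so its floor is 9 mm and its rim 16 mm above the bench); z up, x and y along its sides. The four pockets stand 80 mm apart, two by two, in any order.
- red_jar_mid (a point): look-alike, stays where it is: white jar with a red cap and a label, 46 mm in diameter, 50 mm tall. Point: its centre, 25 mm above its underside.
- white_loupe_mid (a point): look-alike, stays where it is: black loupe with a pale blue lens and a white ring round its upper rim, 41 mm in diameter, 28.5 mm tall. Point: on its axis, 14 mm above its underside.
There are look-alikes about, which are no part of the job. What is shaped like the part that bears kit_loupe_mid but orange is not meant. What is shaped like the part that bears stamp_mid but purple is not meant.

How it is judged:
By the outcome, as a careful person would: the job done as asked, in the order asked, and still so for the second after the job is handed in, with the robot touching nothing.
It also fails if it takes over 106 s, if anything falls off the work surface, if the arm or the gripper's body presses on something with over 40 N, if the wrist force passes 120 N, or if a joint passes its speed limit or range.

## Working session

There is one attempt and no reset: what is moved stays moved. The work goes in short steps, Python scripts to look and compute and a tool call to move; the robot and the scene stay as the last step left them, time stands still between calls to the robot, and variables do not carry over. Pictures are saved under pics/ and viewed, and the job is handed in when it is done.

Besides the shell and the picture viewer there is one more tool, called as name(argument=value, ...) on one line, values as JSON. play_rows: Moves the arm, as the interface text tells. Its arguments: {"type":"object","properties":{"moves":{"type":"array"},"grip_force":{"type":"number"}},"required":["moves"]}

```bash
ls; mkdir -p pics
python3 - <<'E'
from cell import telemetry,cams,env
import cv2,numpy as np
s=telemetry.sense(); print(s)
for n in("scene","top","wrist"):
    i=cams.camera_info(n); print(n,np.round(i["K"],1).tolist(),np.round(i["world_to_cam"],4).tolist())
    cv2.imwrite(f"pics/{n}0.png",cams.capture(n))
E
```

```text
pics
{'time': 0.0, 'joint_positions': array([ 5.83226995e+01,  5.03897590e+00,  7.86259501e+01, -7.24882192e-04,
        9.64631382e+01, -5.90761280e+00]), 'joint_velocities': array([ 0.04627053, -0.08648626, -0.00406956, -0.02263305,  0.01131553,
        0.0699155 ]), 'effort': array([ 1.13722222e-04, -3.51845455e+01, -3.13288379e+01, -1.49356715e-04,
        1.04641757e-02,  5.58619732e-06]), 'eef_pos': array([0.23885896, 0.49486269, 0.23012973]), 'tcp_rot': array([[ 4.34754701e-01, -1.16305059e-03, -9.00548165e-01],
       [ 9.00546168e-01, -1.90874817e-03,  4.34756203e-01],
       [-2.22456312e-03, -9.99997502e-01,  2.17543508e-04]]), 'contact_force': array([ 0.49724701,  0.13545298, -0.22939023]), 'moment': array([ 0.02238342,  0.06060643, -0.03877017]), 'gripper_width': 0.08563346213050096}
scene [[421.9, 0.0, 259.6], [0.0, 421.9, 189.8], [0.0, 0.0, 1.0]] [[-0.6795, -0.7337, -0.0052, 0.2987], [-0.5614, 0.5245, -0.6401, 0.4618], [0.4723, -0.432, -0.7683, 0.689], [0.0, 0.0, 0.0, 1.0]]
top [[357.0, 0.0, 257.0], [0.0, 357.0, 187.0], [0.0, 0.0, 1.0]] [[0.0141, -0.9999, 0.0074, -0.1547], [-0.9959, -0.0147, -0.0892, 0.6052], [0.0893, -0.0061, -0.996, 0.9811], [0.0, 0.0, 0.0, 1.0]]
wrist [[290.8, 0.0, 253.6], [0.0, 290.8, 188.6], [0.0, 0.0, 1.0]] [[0.4345, 0.9007, -0.0028, -0.5492], [0.8527, -0.4104, 0.3232, -0.0417], [0.2899, -0.1428, -0.9463, 0.3817], [0.0, 0.0, 0.0, 1.0]]
```

View pics/scene0.png

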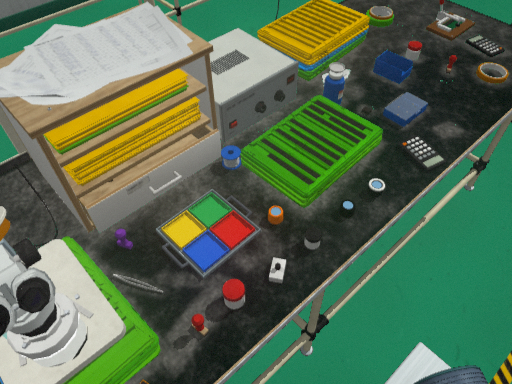

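View pics/top0.png

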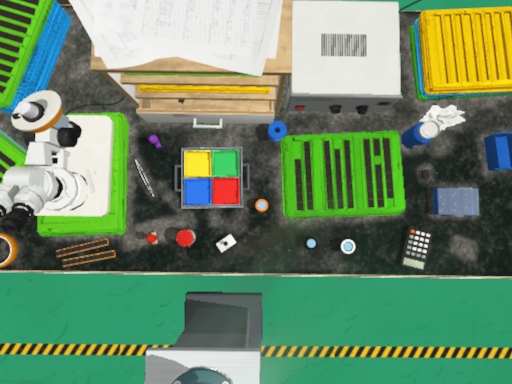

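View pics/wrist0.png

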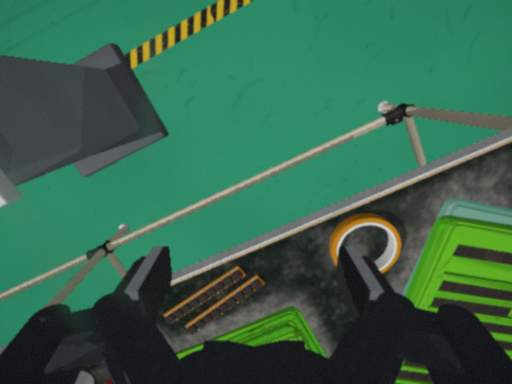

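Run:
```python
import cv2,numpy as np
t=cv2.imread("pics/top0.png");s=cv2.imread("pics/scene0.png")
cv2.imwrite("pics/c1.png",cv2.resize(t[125:275,125:375],None,fx=3.2,fy=3.2,interpolation=cv2.INTER_CUBIC))
cv2.imwrite("pics/c2.png",cv2.resize(s[170:345,90:400],None,fx=2.58,fy=2.58,interpolation=cv2.INTER_CUBIC))
cv2.imwrite("pics/c3.png",cv2.resize(s[0:140,320:512],None,fx=4,fy=4,interpolation=cv2.INTER_CUBIC))
```

```text
(no output)
```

View pics/c1.png

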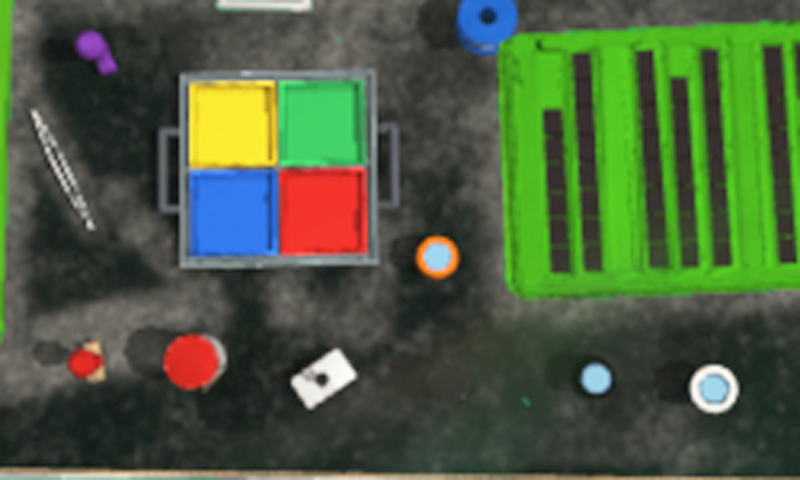

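View pics/c2.png

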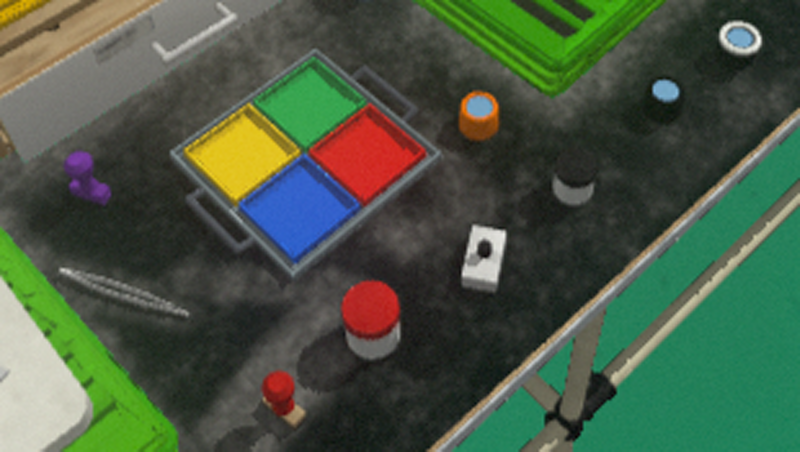

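View pics/c3.png

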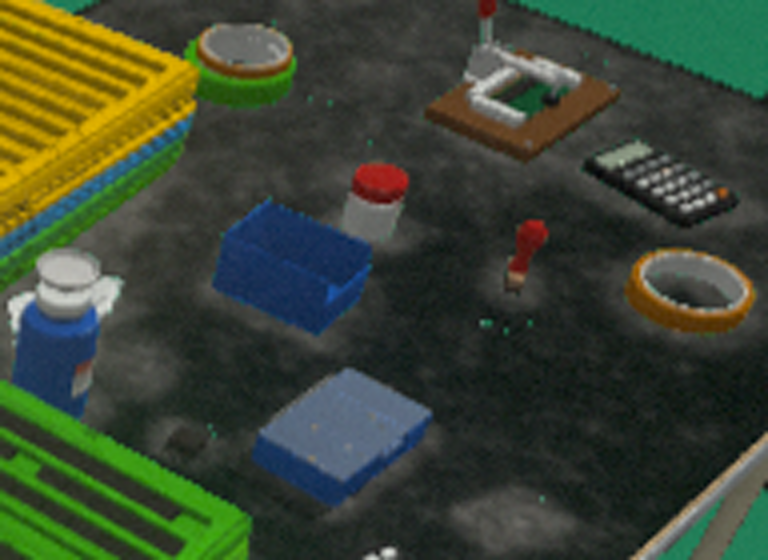

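```bash
cat > h.py <<'E'
import cv2,numpy as np
from cell import telemetry,cams,env
def ray(i,u,v,z):
    K,W=np.array(i["K"]),np.array(i["world_to_cam"]);R,t=W[:3,:3],W[:3,3]
    c=-R.T@t; d=R.T@np.linalg.inv(K)@np.array([u,v,1.]); return c+d*(z-c[2])/d[2]
def proj(i,p):
    K,W=np.array(i["K"]),np.array(i["world_to_cam"]);q=K@(W[:3,:3]@np.array(p)+W[:3,3]);return q[:2]/q[2]
def blobs(im,lo,hi,amin=15):
    h=cv2.cvtColor(im,cv2.COLOR_BGR2HSV);m=cv2.inRange(h,np.array(lo),np.array(hi))
    n,l,st,ce=cv2.connectedComponentsWithStats(m)
    return [(np.round(ce[k],1).tolist(),st[k].tolist()) for k in range(1,n) if st[k][4]>=amin],l
E
python3 - <<'E'
from h import *
t=cv2.imread("pics/top0.png");s=cv2.imread("pics/scene0.png")
it,is_=cams.camera_info("top"),cams.camera_info("scene")
def show(tag,im,i,lo,hi,z,roi):
    x0,y0,x1,y1=roi
    for c,st in blobs(im[y0:y1,x0:x1],lo,hi)[0]:
        c=(c[0]+x0,c[1]+y0); print(tag,np.round(c,1),"box",st[2:],np.round(ray(i,*c,z)*1000,1))
R=(130,130,380,270)
show("red top",t,it,(0,150,90),(8,255,255),.042,R)
show("lens top",t,it,(90,50,120),(108,150,255),.028,R)
show("white top",t,it,(0,0,150),(180,60,255),.018,R)
show("yel",t,it,(22,150,120),(35,255,255),.009,R)
show("grn",t,it,(65,120,80),(80,255,255),.009,(170,140,250,210))
show("blu",t,it,(105,150,100),(120,255,255),.009,(170,140,250,210))
show("red p",t,it,(0,150,90),(8,255,255),.009,(170,140,250,210))
S=(150,170,400,345)
show("red sc",s,is_,(0,150,60),(8,255,255),.042,S)
show("lens sc",s,is_,(90,50,120),(108,150,255),.028,S)
show("white sc",s,is_,(0,0,140),(180,60,255),.018,S)
print("jar", ray(is_,312,236,.04), "knob",ray(is_,90+484/2.58,170+248/2.58,.03),ray(it,125+321/3.2,125+379/3.2,.032))
print("jar in top",proj(it,ray(is_,312,236,.04)))
E
```

```text
red top [225.7 190.5] box [28, 27, 706] [595.  -59.1  42. ]
red top [184.  237.6] box [17, 18, 231] [463.6  52.5  42. ]
red top [150.9 238. ] box [11, 9, 67] [461.2 143.1  42. ]
lens top [261.1 204.8] box [7, 7, 42] [ 557.2 -158.3   28. ]
lens top [310.9 242.9] box [9, 9, 71] [ 453.  -298.6   28. ]
lens top [347.7 246.1] box [9, 9, 64] [ 445.6 -401.3   28. ]
white top [137.  163.9] box [5, 10, 21] [669.5 198.2  18. ]
white top [143.5 176.7] box [10, 17, 52] [632.9 178.   18. ]
white top [224.5 206.2] box [15, 2, 19] [552.1 -54.7  18. ]
white top [225.6 242.9] box [20, 19, 192] [449.1 -60.1  18. ]
white top [347.9 246.1] box [15, 15, 115] [ 444.9 -404.4   18. ]
yel [197.5 163.6] box [28, 26, 720] [674.3  26.8   9. ]
grn [224.9 163.1] box [28, 27, 703] [677.  -52.4   9. ]
blu [197.9 191.2] box [28, 27, 713] [594.4  23.3   9. ]
red p [225.7 190.5] box [28, 27, 706] [597.5 -56.4   9. ]
red sc [232.  229.1] box [45, 40, 938] [577.1 -43.2  42. ]
red sc [233.3 289.4] box [23, 22, 395] [463.   50.5  42. ]
red sc [197.9 321.7] box [12, 17, 162] [458.  144.2  42. ]
lens sc [376.4 184.2] box [10, 7, 58] [ 442.7 -399.    28. ]
lens sc [347.6 204.6] box [10, 8, 67] [ 450.3 -296.9   28. ]
lens sc [275.4 210.9] box [10, 7, 55] [ 554.5 -157.6   28. ]
white sc [166.8 182.8] box [32, 23, 127] [811.2 -24.   18. ]
white sc [376.2 184.4] box [16, 13, 92] [ 446.5 -406.5   18. ]
white sc [327.8 280.5] box [141, 131, 313] [ 352.4 -115.9   18. ]
white sc [361.5 283.6] box [73, 74, 338] [ 299.4 -162.2   18. ]
white sc [277.6 268.1] box [17, 23, 227] [445.8 -58.9  18. ]
white sc [302.1 342.5] box [7, 5, 15] [299.   19.1  18. ]
jar [ 0.44279278 -0.16199545  0.04      ] knob [ 0.44461656 -0.05729134  0.03      ] [ 0.4485655 -0.060441   0.032    ]
jar in top [261.97825402 246.26355063]
```

Candidates (scene px): for the stamp, the red one at (198,322), versus the purple one (123,237) and a tall far-off red one (452,60). For the jar, the black cap at (312,240), versus the red cap (233,290). For the loupe, the black one at (348,207), versus the white rim (376,184) and the orange one (275,213). Block at (277,269). The zoomed crop confirms each first choice. Next I move over the stamp and look from the wrist.

play_rows(moves=[[10, -58, 0, 0, 0, 0.07, 0.0], [20, -116, 0, 0, 0, 0.15, 0.0], [35, -174, 0, 0, 0, 0.22, 0.0], [55, -232, 0, 0, 0, 0.3, 0.0], [80, -290, 0, 0, 0, 0.38, 0.0], [120, -330, 0, 0, 0, 0.45, 0.0], [160, -351, 0, 0, 0, 0.45, 0.0], [160, -351, 0, 0, 0, 0.45, 0.0]])

```text
time: 1.15
eef_pos: [0.4004, 0.1422, 0.2296]
tcp_rot: [[0.004, -0.002, -1.0], [1.0, -0.002, 0.004], [-0.002, -1.0, 0.002]]
contact_force: [-1.0, 0.8, 0.7]
gripper_width: 0.0429
```

Run:
```python
from h import *
s=telemetry.sense();i=cams.camera_info("wrist");im=cams.capture("wrist");cv2.imwrite("pics/w1.png",im)
print(s["time"],s["eef_pos"],s["tcp_rot"].round(3).tolist(),s["gripper_width"])
for c,st in blobs(im,(0,150,60),(8,255,255),60)[0]: print(c,st,np.round(ray(i,*c,.042)*1000,1))
```

```text
1.15 [0.40035795 0.14217744 0.22957088] [[0.004, -0.002, -1.0], [1.0, -0.002, 0.004], [-0.002, -1.0, 0.002]] 0.04288453634516837
[179.9, 215.7] [161, 198, 39, 36, 1094] [464.2  50.4  42. ]
[255.4, 212.2] [246, 199, 19, 25, 348] [459.7 144.1  42. ]
[115.5, 278.4] [90, 265, 57, 38, 1258] [555.8 -44.   42. ]
```

View pics/w1.png

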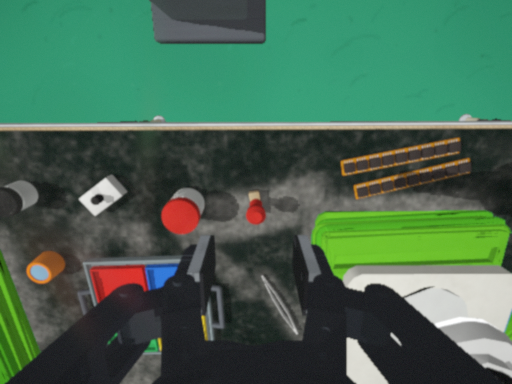

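Run:
```python
from h import *
im=cv2.imread("pics/w1.png")
cv2.imwrite("pics/c4.png",cv2.resize(im[165:245,60:300],None,fx=3.3,fy=3.3,interpolation=cv2.INTER_CUBIC))
cv2.imwrite("pics/c5.png",cv2.resize(cv2.imread("pics/top0.png")[222:256,135:251],None,fx=6,fy=6,interpolation=cv2.INTER_CUBIC))
i=cams.camera_info("wrist")
for c,st in blobs(im[170:205,230:290],(10,60,60),(28,200,255),10)[0]: print(c,st)
# wrist cam blobs white for block
for c,st in blobs(im[165:230,60:140],(0,0,130),(180,60,255),60)[0]: c=(c[0]+60,c[1]+165);print(c,st,ray(i,*c,.018))
```

```text
[24.2, 24.7] [18, 20, 13, 11, 100]
(100.4, 196.2) [19, 13, 43, 38, 794] [ 0.44601903 -0.05627943  0.018     ]
```

View pics/c4.png

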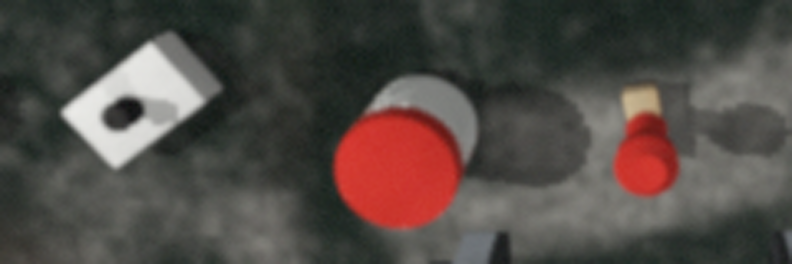

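View pics/c5.png

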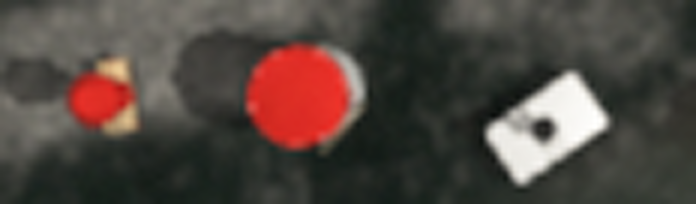

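play_rows(moves=[[30, 1, -20, 0, 0, 0, -0.3], [60.6, 1.8, -60, 0, 0, 0, -0.3], [60.6, 1.8, -110, 0, 0, 0, -0.3], [60.6, 1.8, -150, 0, 0, 0, -0.3], [60.6, 1.8, -180, 0, 0, 0, -0.3], [60.6, 1.8, -200, 0, 0, 0, -0.3], [60.6, 1.8, -205.6, 0, 0, 0, -0.3], [60.6, 1.8, -205.6, 0, 0, 0, -0.3]], grip_force=30)

```text
time: 2.2
eef_pos: [0.4594, 0.1456, 0.0244]
tcp_rot: [[0.001, -0.002, -1.0], [1.0, -0.002, 0.001], [-0.002, -1.0, 0.002]]
contact_force: [0.8, 1.3, 0.2]
gripper_width: 0.0555
```

Run:
```python
from h import *
im=cams.capture("wrist");cv2.imwrite("pics/w2.png",im)
```

```text
(no output)
```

View pics/w2.png

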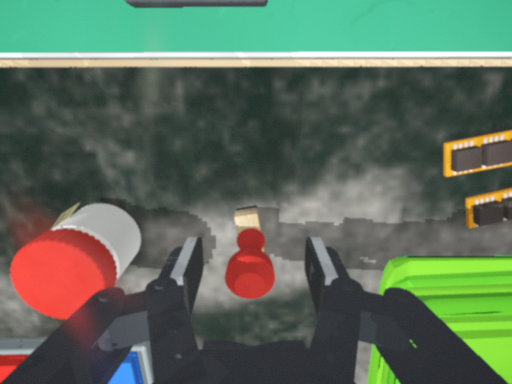

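Run:
```python
from h import *
s=telemetry.sense();i=cams.camera_info("wrist");print(s["eef_pos"],ray(i,250,273,.044),ray(i,250,273,.04))
```

```text
[0.46010795 0.14557398 0.02503102] [0.4631497  0.14438028 0.044     ] [0.46594856 0.14431063 0.04      ]
```

play_rows(moves=[[3, -1, -1, 0, 0, 0, -0.3], [3, -1, -1, 0, 0, 0, 0.3], [3, -1, -1, 0, 0, 0, 0.6], [3, -1, -1, 0, 0, 0, 0.9], [3, -1, -1, 0, 0, 0, 0.9], [3, -1, 10, 0, 0, 0, 0.9], [3, -1, 30, 0, 0, 0, 0.9], [3, -1, 60, 0, 0, 0, 0.9]])

```text
time: 3.25
eef_pos: [0.462, 0.1443, 0.0848]
tcp_rot: [[0.002, -0.004, -1.0], [1.0, -0.002, 0.002], [-0.002, -1.0, 0.004]]
contact_force: [0.3, -0.3, -0.6]
gripper_width: 0.0213
```

Run:
```python
from h import *
im=cams.capture("wrist");cv2.imwrite("pics/w3.png",im);cv2.imwrite("pics/s3.png",cams.capture("scene"))
```

```text
(no output)
```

View pics/w3.png

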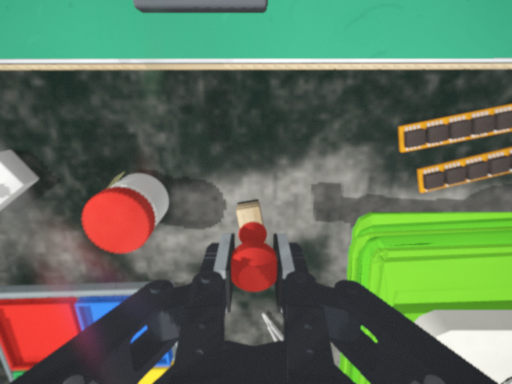

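View pics/s3.png

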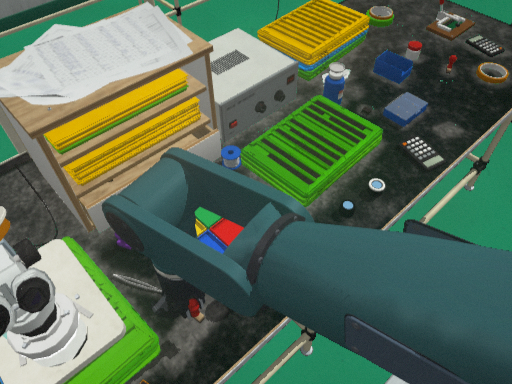

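play_rows(moves=[[10, -10, 35, 0, 0, 0, 0.9], [40, -60, 45, 0, 0, 0, 0.9], [75, -110, 45, 0, 0, 0, 0.9], [105, -155, 45, 0, 0, 0, 0.9], [126, -190, 40, 0, 0, 0, 0.9], [136, -201, 35, 0, 0, 0, 0.9], [136, -201, 20, 0, 0, 0, 0.9], [136, -201, 20, 0, 0, 0, 0.9]])

```text
time: 4.35
eef_pos: [0.5995, -0.0543, 0.1061]
tcp_rot: [[0.0, 0.001, -1.0], [1.0, 0.002, 0.0], [0.002, -1.0, -0.001]]
contact_force: [0.7, 0.6, -0.8]
gripper_width: 0.0213
```

Run:
```python
from h import *
s=telemetry.sense();i=cams.camera_info("wrist")
im=cams.capture("wrist");cv2.imwrite("pics/w4.png",im);cv2.imwrite("pics/t4.png",cams.capture("top"))
print(s["eef_pos"],s["gripper_width"])
for n,lo,hi in(("red",(0,150,60),(8,255,255)),("yel",(22,150,90),(35,255,255)),("grn",(65,120,60),(80,255,255)),("blu",(105,150,80),(120,255,255))):
    for c,st in blobs(im,lo,hi,60)[0]: print(n,c,st,np.round(ray(i,*c,.009)*1000,1))
```

```text
[ 0.59945688 -0.05429103  0.10607918] 0.021252217197699947
red [424.3, 16.7] [387, 0, 83, 42, 2585] [465.8  70.2   9. ]
red [252.2, 202.1] [204, 143, 93, 147, 9313] [610.2 -54.9   9. ]
yel [343.8, 255.4] [299, 227, 86, 69, 4446] [664.5  31.7   9. ]
grn [280.7, 236.8] [266, 231, 30, 17, 240] [644.7 -28.6   9. ]
grn [215.7, 237.5] [212, 233, 9, 11, 83] [645.4 -88.7   9. ]
grn [235.5, 239.3] [231, 232, 9, 16, 71] [647.3 -70.4   9. ]
grn [253.3, 295.8] [230, 284, 48, 20, 657] [710.7 -54.    9. ]
blu [345.7, 182.4] [300, 139, 97, 89, 7795] [591.9  26.1   9. ]
```

View pics/w4.png

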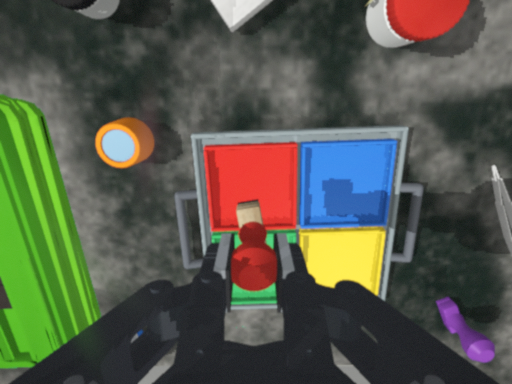

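View pics/t4.png

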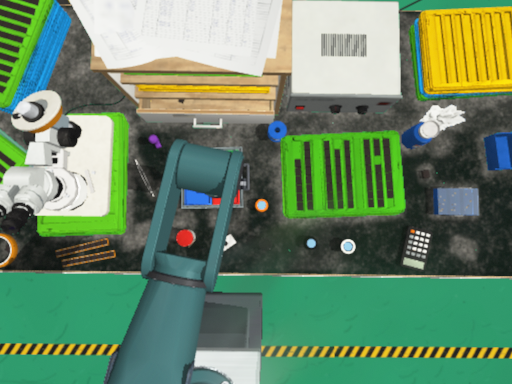

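Run:
```python
from h import *
i=cams.camera_info("wrist")
for q in ([(204,144),(298,142),(299,230),(210,232)],[(301,142),(397,138),(388,227),(302,229)]):
    P=np.array([ray(i,*p,.016) for p in q])*1000; print(P.round(1).tolist(),P.mean(0).round(1), [np.linalg.norm(P[k]-P[k-1]).round(1) for k in range(4)])
```

```text
[[559.3, -94.2, 16.0], [557.7, -18.0, 16.0], [637.0, -13.1, 16.0], [639.1, -93.2, 16.0]] [598.3 -54.6  16. ] [np.float64(79.7), np.float64(76.2), np.float64(79.5), np.float64(80.2)]
[[557.7, -15.6, 16.0], [554.4, 61.6, 16.0], [634.0, 66.5, 16.0], [636.0, -10.4, 16.0]] [595.5  25.5  16. ] [np.float64(78.5), np.float64(77.3), np.float64(79.7), np.float64(76.9)]
```

play_rows(moves=[[-2, -1, -25, 0, 0, 0, 0.9], [-2, -1, -45, 0, 0, 0, 0.9], [-2, -1, -58, 0, 0, 0, 0.9], [-2, -1, -66, 0, 0, 0, 0.9], [-2, -1, -69, 0, 0, 0, 0.9], [-2, -1, -71, 0, 0, 0, 0.9], [-2, -1, -72, 0, 0, 0, 0.9], [-2, -1, -72, 0, 0, 0, 0.9]])

```text
time: 5.45
eef_pos: [0.5989, -0.0556, 0.0367]
tcp_rot: [[-0.0, 0.006, -1.0], [1.0, 0.0, -0.0], [0.0, -1.0, -0.006]]
contact_force: [-0.1, 0.1, -0.3]
gripper_width: 0.021
```

Run:
```python
from h import *
im=cams.capture("wrist");cv2.imwrite("pics/w5.png",im)
print(telemetry.sense()["eef_pos"],telemetry.sense()["contact_force"])
```

```text
[ 0.5989303  -0.05554392  0.03667302] [ 0.30697002  0.29561854 -1.52326357]
```

View pics/w5.png

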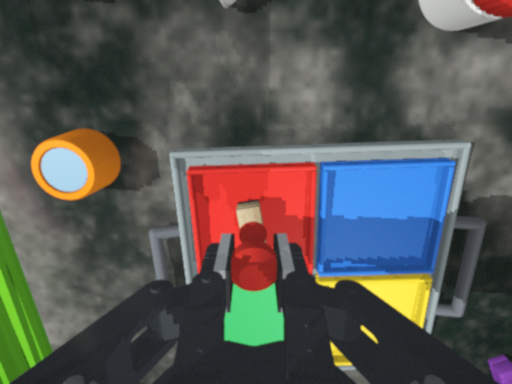

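play_rows(moves=[[0, 0, -2, 0, 0, 0, 0.9], [0, 0, -3, 0, 0, 0, 0.9], [0, 0, -3.5, 0, 0, 0, 0.9], [0, 0, -3.5, 0, 0, 0, 0.9]])

```text
time: 6.0
eef_pos: [0.5993, -0.0556, 0.0337]
tcp_rot: [[-0.0, 0.007, -1.0], [1.0, 0.0, -0.0], [0.0, -1.0, -0.007]]
contact_force: [-0.3, -1.5, 1.7]
gripper_width: 0.021
```

play_rows(moves=[[0, 0, -0.5, 0, 0, 0, 0.9], [0, 0, -1.0, 0, 0, 0, 0.9], [0, 0, -1.0, 0, 0, 0, 0.9]])

```text
time: 6.38
eef_pos: [0.5996, -0.0557, 0.0337]
tcp_rot: [[-0.0, 0.007, -1.0], [1.0, -0.0, -0.0], [-0.0, -1.0, -0.007]]
contact_force: [-1.8, 0.4, 5.8]
gripper_width: 0.0212
```

Contact made (5.8 N). Release and rise.

play_rows(moves=[[0, 0, 0.3, 0, 0, 0, 0.7], [0, 0, 0.3, 0, 0, 0, 0.3], [0, 0, 0.3, 0, 0, 0, 0.0], [0, 0, 0.3, 0, 0, 0, -0.3], [0, 0, 0.3, 0, 0, 0, -0.3], [0, 0, 20, 0, 0, 0, -0.3], [0, 0, 60, 0, 0, 0, -0.3], [0, 0, 100, 0, 0, 0, -0.3]])

```text
time: 7.38
eef_pos: [0.5997, -0.0558, 0.1362]
tcp_rot: [[-0.0, 0.009, -1.0], [1.0, -0.0, -0.0], [-0.0, -1.0, -0.009]]
contact_force: [-0.0, -0.4, 1.8]
gripper_width: 0.0559
```

Run:
```python
from h import *
i=cams.camera_info("wrist")
im=cams.capture("wrist");cv2.imwrite("pics/w6.png",im)
print(telemetry.sense()["eef_pos"])
```

```text
[ 0.60312895 -0.05635411  0.14377412]
```

View pics/w6.png

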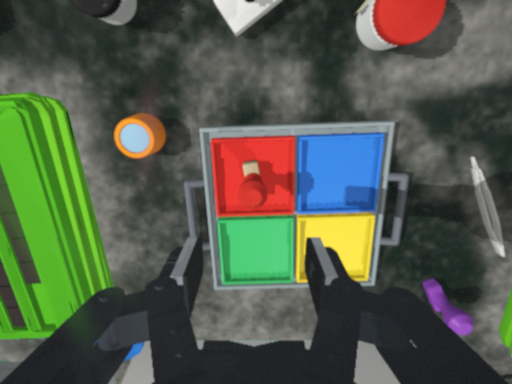

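Stamp stands upright in the red pocket. Next: view the block and the jar.

play_rows(moves=[[-15, -4, 40, 0, 0, 0, -0.6], [-60, -20, 60, 0, 0, 0, -0.6], [-115, -40, 60, 0, 0, 0, -0.6], [-165, -60, 60, 0, 0, 0, -0.6], [-195, -64, 60, 0, 0, 0, -0.6], [-205, -64, 60, 0, 0, 0, -0.6], [-205, -64, 60, 0, 0, 0, -0.6]])

```text
time: 8.3
eef_pos: [0.3986, -0.1204, 0.2048]
tcp_rot: [[-0.0, 0.023, -1.0], [1.0, -0.003, -0.0], [-0.003, -1.0, -0.023]]
contact_force: [1.0, -0.8, 0.6]
gripper_width: 0.0681
```

Run:
```python
from h import *
s=telemetry.sense();i=cams.camera_info("wrist")
im=cams.capture("wrist");cv2.imwrite("pics/w7.png",im)
print(s["time"],s["eef_pos"])
l,_=blobs(im,(0,0,130),(180,60,255),100)
for c,st in l: print(c,st,np.round(ray(i,*c,.018)*1000,1))
h=cv2.cvtColor(im,cv2.COLOR_BGR2HSV);m=cv2.inRange(h,(0,0,130),(180,60,255))
for k in cv2.findContours(m,cv2.RETR_EXTERNAL,cv2.CHAIN_APPROX_NONE)[0]:
    if cv2.contourArea(k)>200:
        b=cv2.boxPoints(cv2.minAreaRect(k)); print([np.round(ray(i,*p,.018)[:2]*1000,1).tolist() for p in b])
```

```text
8.3 [ 0.39855778 -0.12037303  0.20479623]
[256.2, 121.5] [0, 109, 512, 19, 5081] [ 352.7 -117.7   18. ]
[303.0, 198.9] [280, 178, 49, 44, 1095] [445.  -60.5  18. ]
[215.8, 188.8] [201, 183, 28, 17, 194] [ 432.1 -166.    18. ]
[18.5, 200.6] [0, 185, 38, 33, 624] [ 447.9 -408.2   18. ]
[384.2, 204.7] [370, 192, 38, 35, 571] [452.5  39.2  18. ]
[449.2, 218.7] [415, 198, 59, 42, 1000] [471.3 122.9  18. ]
[146.8, 246.5] [112, 234, 70, 33, 678] [ 512.1 -259.1   18. ]
[334.0, 250.4] [327, 241, 15, 21, 150] [517.2 -16.   18. ]
[384.1, 275.3] [359, 265, 44, 34, 257] [555.8  55.1  18. ]
[277.7, 288.4] [265, 267, 52, 76, 482] [577.7 -87.4  18. ]
[456.5, 307.0] [446, 282, 23, 51, 333] [608.8 165.   18. ]
[492.7, 302.8] [483, 286, 19, 34, 152] [601.2 213.6  18. ]
[[569.8, 135.7], [564.0, 146.3], [652.3, 196.2], [659.0, 185.1]]
[[551.2, -171.0], [551.1, -146.8], [575.6, -147.4], [575.7, -172.1]]
[[543.0, -105.3], [542.8, -37.4], [674.7, -27.7], [675.1, -103.5]]
[[519.5, -307.3], [474.3, -288.2], [499.8, -212.6], [547.3, -228.8]]
[[445.7, 73.6], [442.5, 143.8], [497.2, 160.0], [500.8, 86.1]]
[[458.2, 14.7], [424.9, 41.9], [447.5, 66.1], [482.4, 39.1]]
[[444.6, -437.2], [417.0, -403.1], [451.7, -379.7], [481.3, -414.4]]
[[444.7, -91.7], [415.4, -49.8], [446.0, -29.2], [477.0, -71.8]]
[[357.8, -403.8], [338.6, -397.9], [340.1, 159.6], [359.2, 165.4]]
```

View pics/w7.png

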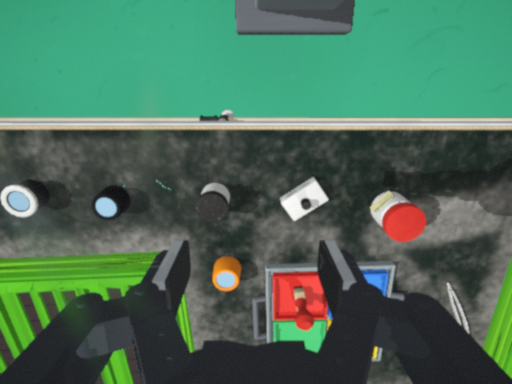

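Run:
```python
from h import *
i=cams.camera_info("wrist")
for n,p,z in(("jar",(213.5,204.5),.04),("knob",(306,204.5),.032),("loupe",(107,207),.028),("knobshaftmid",(306,204),.03)): print(n,ray(i,*p,z).round(4))
```

```text
jar [ 0.4434 -0.1661  0.04  ]
knob [ 0.4465 -0.059   0.032 ]
loupe [ 0.4521 -0.2953  0.028 ]
knobshaftmid [ 0.4468 -0.0587  0.03  ]
```

play_rows(moves=[[15, -15, -40, 0, 0.02, 0, -0.6], [35, -35, -90, 0, 0.02, 0, -0.6], [45, -44, -130, 0, 0.02, 0, -0.6], [45, -44, -150, 0, 0.02, 0, -0.6], [45, -44, -155, 0, 0.02, 0, -0.6], [45, -44, -155, 0, 0.02, 0, -0.6]])

```text
time: 9.1
eef_pos: [0.4447, -0.1642, 0.0497]
tcp_rot: [[-0.001, 0.003, -1.0], [1.0, -0.003, -0.001], [-0.003, -1.0, -0.003]]
contact_force: [-0.0, 0.0, 1.0]
gripper_width: 0.0685
```

Run:
```python
from h import *
s=telemetry.sense();i=cams.camera_info("wrist")
im=cams.capture("wrist");cv2.imwrite("pics/w8.png",im)
print(s["time"],s["eef_pos"])
```

```text
9.1 [ 0.44473486 -0.16417332  0.04969036]
```

View pics/w8.png

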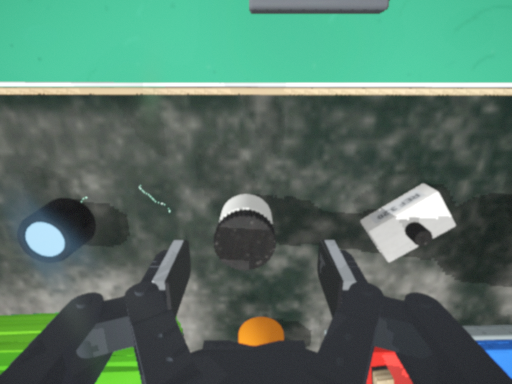

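Run:
```python
from h import *
i=cams.camera_info("wrist");print(ray(i,245.5,240,.04),ray(i,253.6,240,.04))
```

```text
[ 0.44579514 -0.16873307  0.04      ] [ 0.44577571 -0.16392868  0.04      ]
```

play_rows(moves=[[1, -3.5, -10, 0, 0, 0, -0.6], [1, -3.5, -25, 0, 0, 0, -0.6], [1, -3.5, -36, 0, 0, 0, -0.6], [1, -3.5, -40, 0, 0, 0, -0.6], [1, -3.5, -40, 0, 0, 0, 0.0], [1, -3.5, -40, 0, 0, 0, 0.4], [1, -3.5, -40, 0, 0, 0, 0.5], [1, -3.5, -40, 0, 0, 0, 0.5]])

```text
time: 10.15
eef_pos: [0.4464, -0.1681, 0.0109]
tcp_rot: [[-0.001, 0.005, -1.0], [1.0, -0.004, -0.001], [-0.004, -1.0, -0.005]]
contact_force: [-0.3, -0.1, 1.3]
gripper_width: 0.0364
```

play_rows(moves=[[0, 0, 0, 0, 0, 0, 0.5], [0, 0, 15, 0, 0, 0, 0.5], [0, 0, 40, 0, 0, 0, 0.5], [0, 0, 80, 0, 0, 0, 0.5], [0, 0, 80, 0, 0, 0, 0.5]])

```text
time: 10.78
eef_pos: [0.4492, -0.1695, 0.0959]
tcp_rot: [[-0.001, 0.014, -1.0], [1.0, -0.009, -0.001], [-0.009, -1.0, -0.014]]
contact_force: [0.8, -0.1, -1.1]
gripper_width: 0.0366
```

Run:
```python
from h import *
im=cams.capture("wrist");cv2.imwrite("pics/w9.png",im)
```

```text
(no output)
```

View pics/w9.png

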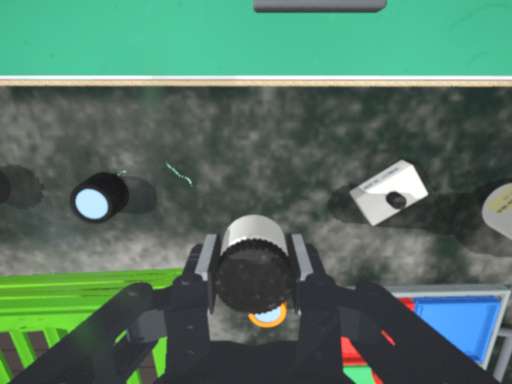

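play_rows(moves=[[20, 15, 40, 0.009, 0.014, 0, 0.5], [60, 50, 60, 0.009, 0.014, 0, 0.5], [105, 90, 60, 0.009, 0.014, 0, 0.5], [150, 130, 60, 0.009, 0.014, 0, 0.5], [190, 165, 60, 0.009, 0.014, 0, 0.5], [216, 187, 50, 0.009, 0.014, 0, 0.5], [226, 197, 20, 0.009, 0.014, 0, 0.5], [226, 197, 0, 0.009, 0.014, 0, 0.5]])

```text
time: 11.82
eef_pos: [0.6726, 0.0292, 0.0899]
tcp_rot: [[-0.003, -0.009, -1.0], [1.0, 0.002, -0.003], [0.002, -1.0, 0.009]]
contact_force: [0.1, -0.1, -1.0]
gripper_width: 0.0363
```

play_rows(moves=[[0, 0, 0, 0, 0, 0, 0.5], [0, 0, 0, 0, 0, 0, 0.5]])

```text
time: 12.08
eef_pos: [0.6722, 0.0285, 0.09]
tcp_rot: [[-0.002, -0.01, -1.0], [1.0, 0.002, -0.002], [0.002, -1.0, 0.01]]
contact_force: [-0.5, 0.4, 0.0]
gripper_width: 0.0363
```

Run:
```python
from h import *
s=telemetry.sense();i=cams.camera_info("wrist")
im=cams.capture("wrist");cv2.imwrite("pics/w10.png",im)
print(s["time"],s["eef_pos"],s["contact_force"])
```

```text
12.075 [0.67215246 0.02845099 0.08997003] [-0.51150076  0.36811471  0.00380829]
```

View pics/w10.png

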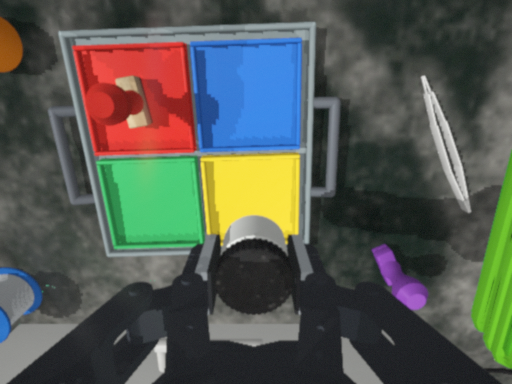

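Run:
```python
from h import *
i=cams.camera_info("wrist")
for n,q in (("blue",[(190,42),(302,39),(301,149),(196,152)]),("green",[(97,158),(199,156),(205,247),(113,250)]),("red",[(74,46),(187,42),(195,151),(94,155)]),("tray",[(60,31),(315,23),(307,249),(108,255)])):
    P=np.array([ray(i,*p,.016) for p in q])*1000; print(n,P.round(0)[:,:2].tolist(),P.mean(0).round(1))
print(ray(i,202,157,.016),ray(i,299,154,.016))
print(ray(i,134,101,.023),"stamp base top")
```

```text
blue [[558.0, -14.0], [556.0, 62.0], [631.0, 65.0], [633.0, -15.0]] [594.6  24.4  16. ]
green [[638.0, -91.0], [637.0, -13.0], [715.0, -12.0], [718.0, -90.0]] [677.  -51.5  16. ]
red [[561.0, -93.0], [558.0, -16.0], [633.0, -15.0], [636.0, -93.0]] [596.8 -54.4  16. ]
tray [[552.0, -101.0], [546.0, 70.0], [717.0, 75.0], [723.0, -95.0]] [634.4 -13.   16. ]
[ 0.6373366  -0.01040878  0.016     ] [0.63487281 0.06363073 0.016     ]
[ 0.596235   -0.05437826  0.023     ] stamp base top
```

play_rows(moves=[[2.5, -1, -25, 0, -0.009, 0, 0.5], [2.5, -1, -45, 0, -0.009, 0, 0.5], [2.5, -1, -58, 0, -0.009, 0, 0.5], [2.5, -1, -64, 0, -0.009, 0, 0.5], [2.5, -1, -67, 0, -0.009, 0, 0.5], [2.5, -1, -68.5, 0, -0.009, 0, 0.5], [2.5, -1, -68.5, 0, -0.009, 0, 0.5]])

```text
time: 13.0
eef_pos: [0.6756, 0.0275, 0.0231]
tcp_rot: [[-0.002, 0.002, -1.0], [1.0, 0.002, -0.002], [0.002, -1.0, -0.002]]
contact_force: [-0.3, 0.2, -0.7]
gripper_width: 0.0366
```

play_rows(moves=[[0, 0, -1.5, 0, 0, 0, 0.5], [0, 0, -2.5, 0, 0, 0, 0.5], [0, 0, -3, 0, 0, 0, 0.5], [0, 0, -3, 0, 0, 0, 0.5]])

```text
time: 13.5
eef_pos: [0.6756, 0.0275, 0.0201]
tcp_rot: [[-0.002, 0.002, -1.0], [1.0, 0.002, -0.002], [0.002, -1.0, -0.002]]
contact_force: [-0.1, 0.2, 0.3]
gripper_width: 0.0364
```

play_rows(moves=[[0, 0, -0.7, 0, 0, 0, 0.5], [0, 0, -1.2, 0, 0, 0, 0.5], [0, 0, -1.2, 0, 0, 0, 0.5]])

```text
time: 13.88
eef_pos: [0.6759, 0.0275, 0.02]
tcp_rot: [[-0.002, 0.003, -1.0], [1.0, 0.002, -0.002], [0.002, -1.0, -0.003]]
contact_force: [-2.8, -0.3, 5.0]
gripper_width: 0.0365
```

Seated (5 N). Release, rise, and go back over the block.

play_rows(moves=[[0, 0, 0.5, 0, 0, 0, 0.2], [0, 0, 0.5, 0, 0, 0, -0.1], [0, 0, 0.5, 0, 0, 0, -0.3], [0, 0, 0.5, 0, 0, 0, -0.3], [0, 0, 20, 0, 0, 0, -0.3], [0, 0, 60, 0, 0, 0, -0.3], [0, 0, 110, 0, 0, 0, -0.3]])

```text
time: 14.75
eef_pos: [0.6754, 0.0275, 0.1313]
tcp_rot: [[-0.002, 0.002, -1.0], [1.0, 0.002, -0.002], [0.002, -1.0, -0.002]]
contact_force: [0.8, 0.3, 0.3]
gripper_width: 0.0555
```

Run:
```python
from h import *
s=telemetry.sense()
im=cams.capture("wrist");cv2.imwrite("pics/w11.png",im)
print(s["time"],s["eef_pos"],s["joint_positions"].round(1))
```

```text
14.75 [0.67536028 0.02749675 0.13129232] [ -2.5  23.   68.1   0.1  88.9 -92.7]
```

View pics/w11.png

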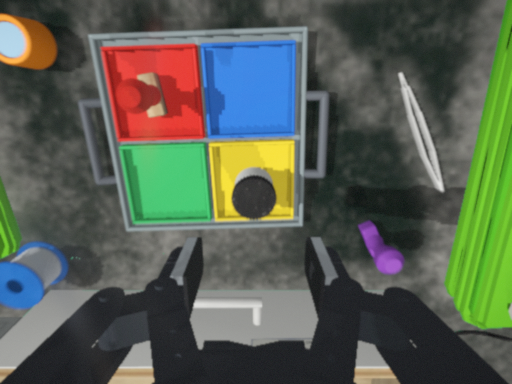

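play_rows(moves=[[-20, -5, 20, 0, 0, -0.1, -0.3], [-60, -20, 20, 0, 0, -0.26, -0.3], [-105, -37, 20, 0, 0, -0.43, -0.3], [-150, -55, 20, 0, 0, -0.6, -0.3], [-190, -70, 10, 0, 0, -0.77, -0.3], [-218, -82, -10, 0, 0, -0.92, -0.3], [-229, -87, -30, 0, 0, -0.96, -0.3], [-229, -87, -40, 0, 0, -0.96, -0.3]])

```text
time: 15.8
eef_pos: [0.4501, -0.0599, 0.1024]
tcp_rot: [[0.818, 0.013, -0.575], [0.575, -0.014, 0.818], [0.002, -1.0, -0.019]]
contact_force: [-0.3, 0.2, -0.0]
gripper_width: 0.0551
```

play_rows(moves=[[0, 0, -5, 0, 0, 0, -0.3], [0, 0, -10, 0, 0, 0, -0.3]])

```text
time: 16.05
eef_pos: [0.4513, -0.0598, 0.0932]
tcp_rot: [[0.818, 0.015, -0.575], [0.576, -0.015, 0.818], [0.004, -1.0, -0.02]]
contact_force: [1.0, -0.7, -0.3]
gripper_width: 0.0558
```

Run:
```python
from h import *
s=telemetry.sense();i=cams.camera_info("wrist")
im=cams.capture("wrist");cv2.imwrite("pics/w12.png",im)
print(s["time"],s["eef_pos"],s["joint_positions"].round(1))
h=cv2.cvtColor(im,cv2.COLOR_BGR2HSV);m=cv2.inRange(h,(0,0,0),(180,255,60))
for c,st in blobs(im,(0,0,0),(180,255,50),60)[0]:
    if 180<c[0]<330 and 180<c[1]<330: print(c,st,ray(i,*c,.027))
```

```text
16.05 [ 0.45133465 -0.0598442   0.09320561] [-14.3  -3.8 103.4  -0.6  79.4 -49.3]
[315.7, 257.6] [308, 238, 15, 37, 65] [ 0.52231805 -0.0707282   0.027     ]
[286.5, 299.7] [278, 294, 16, 10, 91] [ 0.52874006 -0.11912165  0.027     ]
```

View pics/w12.png

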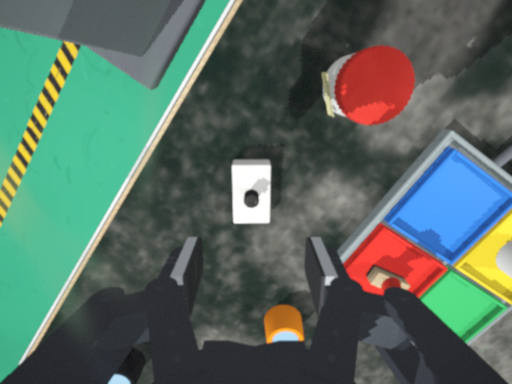

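Run:
```python
from h import *
i=cams.camera_info("wrist");print(ray(i,251.5,200,.031)); print("block top c",ray(i,251.5,193.5,.018))
```

```text
[ 0.44709081 -0.05722007  0.031     ]
block top c [ 0.44688982 -0.05704606  0.018     ]
```

play_rows(moves=[[-4.3, 2, -25, 0.015, 0.015, 0, -0.3], [-4.3, 2, -45, 0.015, 0.015, 0, -0.1], [-4.3, 2, -60, 0.015, 0.015, 0, 0.1], [-4.3, 2, -68, 0.015, 0.015, 0, 0.2], [-4.3, 2, -72, 0.015, 0.015, 0, 0.3], [-4.3, 2, -73, 0.015, 0.015, 0, 0.3], [-4.3, 2, -73, 0.015, 0.015, 0, 0.3]], grip_force=50)

```text
time: 16.98
eef_pos: [0.4469, -0.0578, 0.0198]
tcp_rot: [[0.818, -0.001, -0.576], [0.576, 0.001, 0.818], [-0.0, -1.0, 0.001]]
contact_force: [-0.1, 0.0, 0.2]
gripper_width: 0.0297
```

Run:
```python
from h import *
i=cams.camera_info("wrist")
im=cams.capture("wrist");cv2.imwrite("pics/w13.png",im)
```

```text
(no output)
```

View pics/w13.png

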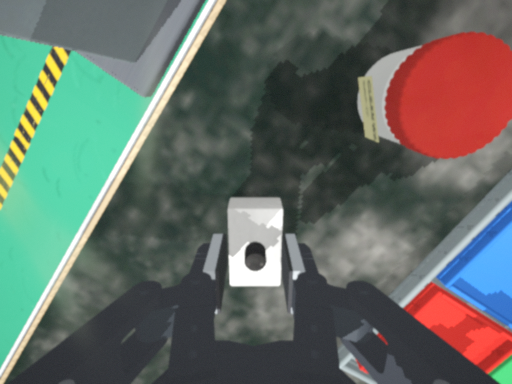

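play_rows(moves=[[0, 0, 0, 0, 0, 0, 0.6], [0, 0, 0, 0, 0, 0, 0.9], [0, 0, 0, 0, 0, 0, 1.0], [0, 0, 0, 0, 0, 0, 1.0], [0, 0, 0, 0, 0, 0, 1.0]])

```text
time: 17.65
eef_pos: [0.4476, -0.0578, 0.0205]
tcp_rot: [[0.818, 0.001, -0.576], [0.576, 0.001, 0.818], [0.001, -1.0, 0.0]]
contact_force: [0.9, 1.6, 4.1]
gripper_width: 0.0094
```

play_rows(moves=[[0, 0, 10, 0, 0, 0, 1.0], [0, 0, 25, 0, 0, 0, 1.0], [0, 0, 50, 0, 0, 0, 1.0], [0, 0, 80, 0, 0, 0, 1.0], [0, 0, 80, 0, 0, 0, 1.0]])

```text
time: 18.27
eef_pos: [0.4496, -0.0584, 0.1036]
tcp_rot: [[0.818, 0.007, -0.575], [0.575, -0.001, 0.818], [0.005, -1.0, -0.005]]
contact_force: [0.7, -1.2, -1.6]
gripper_width: 0.0091
```

Run:
```python
from h import *
i=cams.camera_info("wrist")
im=cams.capture("wrist");cv2.imwrite("pics/w14.png",im);print(telemetry.sense()["eef_pos"])
```

```text
[ 0.44819185 -0.05806782  0.10151856]
```

View pics/w14.png

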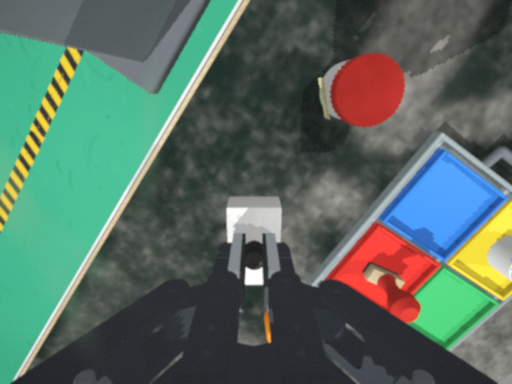

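play_rows(moves=[[15, 0, 30, 0, 0.007, -0.1, 1.0], [55, 2, 45, 0, 0.007, -0.2, 1.0], [100, 4, 45, 0, 0.007, -0.35, 1.0], [145, 5, 45, 0, 0.007, -0.5, 1.0], [185, 6, 45, 0, 0.007, -0.58, 1.0], [215, 6, 40, 0, 0.007, -0.58, 1.0], [228, 6, 15, 0, 0.007, -0.58, 1.0], [228, 6, -10, 0, 0.007, -0.58, 1.0]])

```text
time: 19.32
eef_pos: [0.676, -0.052, 0.0878]
tcp_rot: [[0.999, -0.008, -0.033], [0.033, 0.0, 0.999], [-0.008, -1.0, 0.001]]
contact_force: [-0.6, -0.3, -3.0]
gripper_width: 0.009
```

play_rows(moves=[[0, 0, -3, 0, 0, 0, 1.0], [0, 0, -5, 0, 0, 0, 1.0]])

```text
time: 19.58
eef_pos: [0.6752, -0.0519, 0.0813]
tcp_rot: [[0.999, -0.01, -0.033], [0.033, 0.001, 0.999], [-0.01, -1.0, 0.001]]
contact_force: [0.1, 0.1, -1.9]
gripper_width: 0.0091
```

Run:
```python
from h import *
s=telemetry.sense();print(s["eef_pos"],s["tcp_rot"].round(3).tolist(),s["time"])
im=cams.capture("wrist");cv2.imwrite("pics/w15.png",im)
```

```text
[ 0.67519697 -0.05185782  0.08129468] [[0.999, -0.01, -0.033], [0.033, 0.001, 0.999], [-0.01, -1.0, 0.001]] 19.575
```

View pics/w15.png

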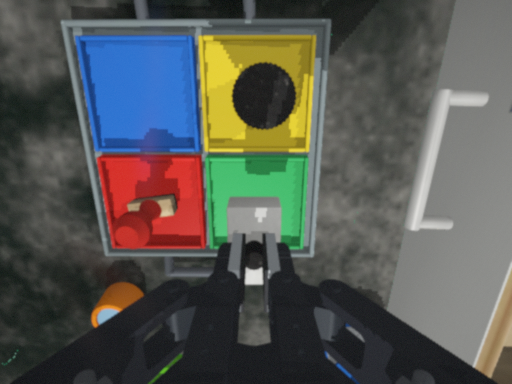

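play_rows(moves=[[1.5, 0, -20, 0, -0.009, 0, 1.0], [1.5, 0, -35, 0, -0.009, 0, 1.0], [1.5, 0, -44, 0, -0.009, 0, 1.0], [1.5, 0, -48, 0, -0.009, 0, 1.0], [1.5, 0, -50, 0, -0.009, 0, 1.0], [1.5, 0, -51, 0, -0.009, 0, 1.0], [1.5, 0, -51, 0, -0.009, 0, 1.0]])

```text
time: 20.5
eef_pos: [0.6775, -0.052, 0.0318]
tcp_rot: [[0.999, 0.001, -0.033], [0.033, 0.0, 0.999], [0.001, -1.0, 0.0]]
contact_force: [0.1, 0.7, -1.9]
gripper_width: 0.0088
```

play_rows(moves=[[0, 0, -1.5, 0, 0, 0, 1.0], [0, 0, -2.5, 0, 0, 0, 1.0], [0, 0, -3, 0, 0, 0, 1.0], [0, 0, -3, 0, 0, 0, 1.0]])

```text
time: 21.0
eef_pos: [0.6778, -0.052, 0.0296]
tcp_rot: [[0.999, 0.002, -0.033], [0.033, 0.0, 0.999], [0.002, -1.0, 0.0]]
contact_force: [-0.5, 0.7, 2.7]
gripper_width: 0.0092
```

Seated (force went from −1.9 to +2.7 N). Release and rise.

play_rows(moves=[[0, 0, 0.3, 0, 0, 0, 0.6], [0, 0, 0.5, 0, 0, 0, 0.3], [0, 0, 0.5, 0, 0, 0, 0.2], [0, 0, 0.5, 0, 0, 0, 0.2], [0, 0, 20, 0, 0, 0, 0.2], [0, 0, 60, 0, 0, 0, -0.3], [0, 0, 110, 0, 0, 0, -0.6]])

```text
time: 21.88
eef_pos: [0.6772, -0.052, 0.1409]
tcp_rot: [[0.999, 0.001, -0.033], [0.033, 0.0, 0.999], [0.001, -1.0, 0.0]]
contact_force: [0.9, 0.8, 0.1]
gripper_width: 0.068
```

Run:
```python
from h import *
s=telemetry.sense();print(s["eef_pos"],s["time"])
im=cams.capture("wrist");cv2.imwrite("pics/w16.png",im)
```

```text
[ 0.67724572 -0.05200126  0.14087218] 21.875
```

View pics/w16.png

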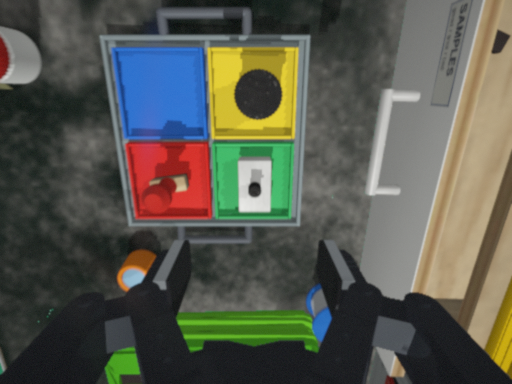

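play_rows(moves=[[-15, -15, 20, 0, 0, 0, -0.6], [-50, -50, 30, 0, 0, 0, -0.6], [-90, -95, 30, 0, 0, 0, -0.6], [-130, -140, 30, 0, 0, 0, -0.6], [-170, -185, 30, 0, 0, 0, -0.6], [-205, -222, 10, 0, 0, 0, -0.6], [-226, -245, -20, 0, 0, 0, -0.6], [-226, -245, -40, 0, 0, 0, -0.6]], grip_force=25)

```text
time: 22.92
eef_pos: [0.4537, -0.2995, 0.112]
tcp_rot: [[0.999, 0.017, -0.029], [0.029, -0.003, 1.0], [0.017, -1.0, -0.004]]
contact_force: [0.7, 0.5, 0.1]
gripper_width: 0.0684
```

play_rows(moves=[[0, 0, -10, 0, 0, 0, -0.6], [0, 0, -15, 0, 0, 0, -0.6]])

```text
time: 23.18
eef_pos: [0.4541, -0.2996, 0.0978]
tcp_rot: [[0.999, 0.019, -0.03], [0.03, -0.004, 1.0], [0.018, -1.0, -0.005]]
contact_force: [-0.1, -0.1, 0.6]
gripper_width: 0.0684
```

Run:
```python
from h import *
s=telemetry.sense();i=cams.camera_info("wrist");print(s["eef_pos"],s["tcp_rot"].round(3).tolist(),s["time"])
im=cams.capture("wrist");cv2.imwrite("pics/w17.png",im)
for c,st in blobs(im,(90,50,120),(108,150,255),60)[0]: print(c,st,ray(i,*c,.028))
```

```text
[ 0.45412375 -0.29963908  0.09775166] [[0.999, 0.019, -0.03], [0.03, -0.004, 1.0], [0.018, -1.0, -0.005]] 23.175
[417.8, 7.6] [401, 0, 37, 19, 536] [ 0.55609293 -0.16349769  0.028     ]
[250.0, 198.5] [234, 184, 33, 30, 788] [ 0.45200964 -0.29703215  0.028     ]
[238.7, 305.4] [225, 295, 28, 22, 496] [ 0.44454891 -0.4000416   0.028     ]
```

View pics/w17.png

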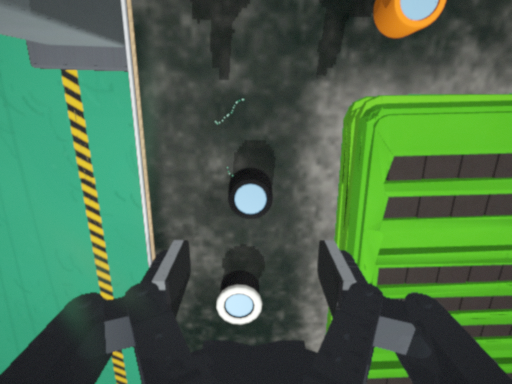

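play_rows(moves=[[-2, 2.5, -25, 0.004, 0.018, 0, -0.4], [-2, 2.5, -50, 0.004, 0.018, 0, -0.4], [-2, 2.5, -70, 0.004, 0.018, 0, -0.4], [-2, 2.5, -82, 0.004, 0.018, 0, -0.4], [-2, 2.5, -88, 0.004, 0.018, 0, -0.4], [-2, 2.5, -88.5, 0.004, 0.018, 0, -0.4], [-2, 2.5, -88.5, 0.004, 0.018, 0, -0.4]])

```text
time: 24.1
eef_pos: [0.4526, -0.2973, 0.0095]
tcp_rot: [[1.0, 0.001, -0.03], [0.03, -0.001, 1.0], [0.001, -1.0, -0.001]]
contact_force: [-0.3, -0.4, -0.3]
gripper_width: 0.0599
```

Run:
```python
from h import *
i=cams.camera_info("wrist")
im=cams.capture("wrist");cv2.imwrite("pics/w18.png",im)
for c,st in blobs(im,(90,50,100),(108,150,255),60)[0]: print(c,st,ray(i,*c,.028))
```

```text
[255.6, 266.5] [228, 245, 51, 44, 306] [ 0.45312525 -0.29685303  0.028     ]
```

View pics/w18.png

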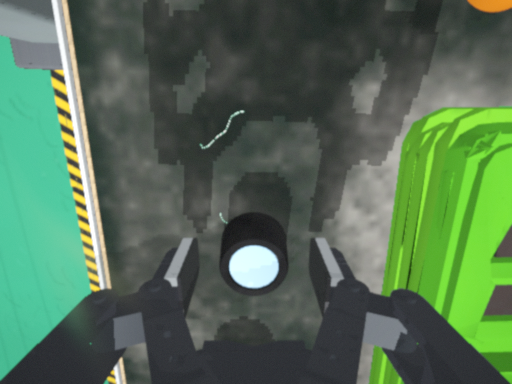

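Well centred. Close and lift.

play_rows(moves=[[0, 0, 0, 0, 0, 0, 0.0], [0, 0, 0, 0, 0, 0, 0.5], [0, 0, 0, 0, 0, 0, 0.5], [0, 0, 0, 0, 0, 0, 0.5], [0, 0, 10, 0, 0, 0, 0.5], [0, 0, 30, 0, 0, 0, 0.5], [0, 0, 70, 0, 0, 0, 0.5], [0, 0, 90, 0, 0, 0, 0.5]])

```text
time: 25.15
eef_pos: [0.4533, -0.2978, 0.1019]
tcp_rot: [[1.0, 0.003, -0.03], [0.03, -0.003, 1.0], [0.003, -1.0, -0.003]]
contact_force: [0.0, -0.7, -1.0]
gripper_width: 0.0349
```

Run:
```python
from h import *
s=telemetry.sense();print(s["eef_pos"],s["time"])
im=cams.capture("wrist");cv2.imwrite("pics/w19.png",im)
```

```text
[ 0.45325313 -0.29778304  0.1019085 ] 25.15
```

View pics/w19.png

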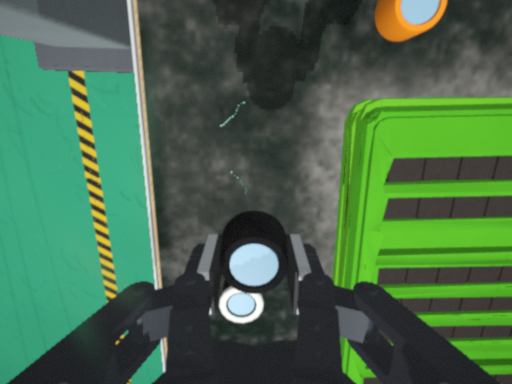

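play_rows(moves=[[5, 15, 30, 0, 0, 0, 0.5], [22, 55, 45, 0, 0, 0, 0.5], [44, 105, 45, 0, 0, 0, 0.5], [66, 155, 45, 0, 0, 0, 0.5], [88, 205, 45, 0, 0, 0, 0.5], [110, 255, 45, 0, 0, 0, 0.5], [130, 300, 40, 0, 0, 0, 0.5], [142, 323, 25, 0, 0, 0, 0.5]])

```text
time: 26.2
eef_pos: [0.5971, 0.027, 0.1292]
tcp_rot: [[0.999, 0.008, -0.033], [0.033, -0.005, 0.999], [0.007, -1.0, -0.005]]
contact_force: [0.5, -0.2, -0.7]
gripper_width: 0.0348
```

play_rows(moves=[[0, 0, -10, 0, 0, 0, 0.5], [0, 0, -25, 0, 0, 0, 0.5], [0, 0, -25, 0, 0, 0, 0.5]])

```text
time: 26.58
eef_pos: [0.5954, 0.0259, 0.1019]
tcp_rot: [[1.0, 0.003, -0.031], [0.031, -0.005, 0.999], [0.003, -1.0, -0.005]]
contact_force: [-0.4, -1.0, 0.4]
gripper_width: 0.0347
```

Run:
```python
from h import *
s=telemetry.sense();print(s["eef_pos"],s["tcp_rot"].round(3).tolist(),s["time"])
im=cams.capture("wrist");cv2.imwrite("pics/w20.png",im)
```

```text
[0.59538913 0.02588422 0.1019318 ] [[1.0, 0.003, -0.031], [0.031, -0.005, 0.999], [0.003, -1.0, -0.005]] 26.575
```

View pics/w20.png

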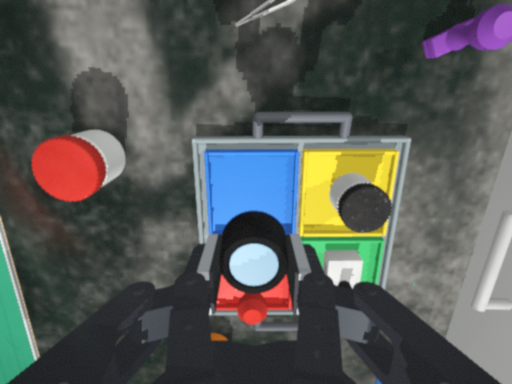

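play_rows(moves=[[0, -0.5, -30, 0.004, 0.003, 0, 0.5], [0, -0.5, -55, 0.004, 0.003, 0, 0.5], [0, -0.5, -70, 0.004, 0.003, 0, 0.5], [0, -0.5, -77, 0.004, 0.003, 0, 0.5], [0, -0.5, -80, 0.004, 0.003, 0, 0.5], [0, -0.5, -82, 0.004, 0.003, 0, 0.5], [0, -0.5, -82, 0.004, 0.003, 0, 0.5]])

```text
time: 27.5
eef_pos: [0.5966, 0.0254, 0.0218]
tcp_rot: [[1.0, 0.004, -0.031], [0.031, -0.001, 1.0], [0.004, -1.0, -0.001]]
contact_force: [-0.5, 0.4, -0.6]
gripper_width: 0.0348
```

play_rows(moves=[[0, 0, -1, 0, 0, 0, 0.5], [0, 0, -2, 0, 0, 0, 0.5], [0, 0, -2.5, 0, 0, 0, 0.5], [0, 0, -2.5, 0, 0, 0, 0.5]])

```text
time: 28.0
eef_pos: [0.5967, 0.0254, 0.0197]
tcp_rot: [[1.0, 0.004, -0.031], [0.031, -0.001, 1.0], [0.004, -1.0, -0.001]]
contact_force: [-0.6, 0.6, 2.0]
gripper_width: 0.0346
```

play_rows(moves=[[0, 0, -0.7, 0, 0, 0, 0.5], [0, 0, -1, 0, 0, 0, 0.5], [0, 0, -1, 0, 0, 0, 0.5]])

```text
time: 28.38
eef_pos: [0.5968, 0.0254, 0.0196]
tcp_rot: [[1.0, 0.004, -0.031], [0.031, -0.001, 1.0], [0.004, -1.0, -0.001]]
contact_force: [-3.0, -0.7, 5.4]
gripper_width: 0.0347
```

play_rows(moves=[[0, 0, 0.5, 0, 0, 0, 0.2], [0, 0, 0.5, 0, 0, 0, -0.1], [0, 0, 0.5, 0, 0, 0, -0.2], [0, 0, 0.5, 0, 0, 0, -0.2], [0, 0, 20, 0, 0, 0, -0.2], [0, 0, 60, 0, 0, 0, -0.2], [0, 0, 110, 0, 0, 0, -0.2]])

```text
time: 29.25
eef_pos: [0.5962, 0.0255, 0.131]
tcp_rot: [[1.0, 0.003, -0.031], [0.031, -0.001, 1.0], [0.003, -1.0, -0.001]]
contact_force: [0.9, -0.3, -0.5]
gripper_width: 0.0511
```

play_rows(moves=[[-20, 5, 40, 0, 0, 0, -0.2], [-70, 20, 80, 0, 0, 0, -0.2], [-125, 40, 100, 0, 0, 0, -0.2], [-180, 70, 110, 0, 0, 0, -0.2], [-220, 110, 110, 0, 0, 0, -0.2], [-250, 160, 110, 0, 0, 0, -0.2], [-270, 220, 110, 0, 0, 0, -0.2], [-290, 270, 110, 0, 0, 0, -0.2]])

```text
time: 30.25
eef_pos: [0.3052, 0.2972, 0.2432]
tcp_rot: [[0.999, 0.006, -0.032], [0.032, 0.001, 0.999], [0.006, -1.0, 0.001]]
contact_force: [1.2, -0.1, -0.4]
gripper_width: 0.0511
```

play_rows(moves=[[-15, 60, 0, 0, 0, 0, -0.2], [-20, 100, 0, 0, 0, 0, -0.2], [-20, 100, 0, 0, 0, 0, -0.2], [-20, 100, 0, 0, 0, 0, -0.2]])

```text
time: 30.75
eef_pos: [0.2852, 0.3968, 0.244]
tcp_rot: [[0.999, 0.007, -0.032], [0.032, 0.001, 0.999], [0.007, -1.0, 0.001]]
contact_force: [-1.0, 0.6, 0.2]
gripper_width: 0.0514
```

Run:
```python
from h import *
s=telemetry.sense();print(s["eef_pos"],s["time"])
t=cams.capture("top");sc=cams.capture("scene")
it,is_=cams.camera_info("top"),cams.camera_info("scene")
cv2.imwrite("pics/t21.png",cv2.resize(t[130:270,125:375],None,fx=3.2,fy=3.2,interpolation=cv2.INTER_CUBIC))
cv2.imwrite("pics/s21.png",cv2.resize(sc[170:345,90:400],None,fx=2.58,fy=2.58,interpolation=cv2.INTER_CUBIC))
```

```text
[0.28523977 0.39679286 0.24404998] 30.75
```

View pics/t21.png

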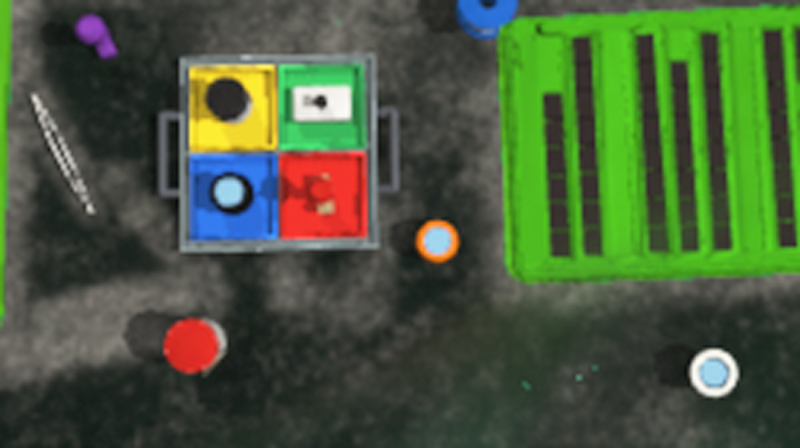

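View pics/s21.png

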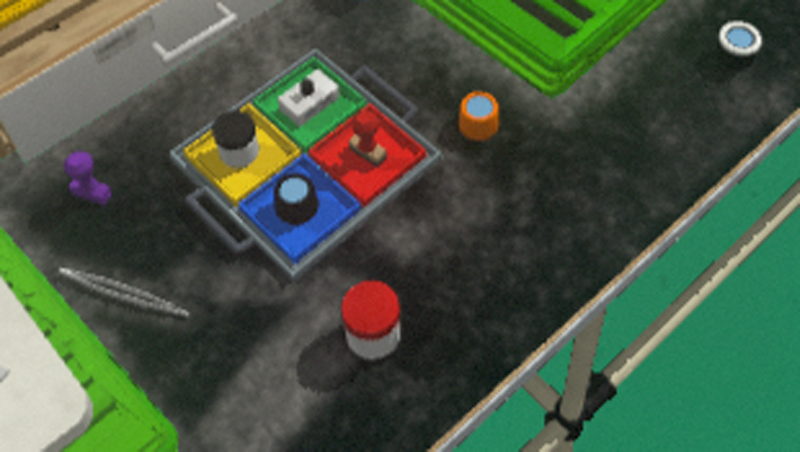

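Run:
```python
from h import *
it=cams.camera_info("top"); is_=cams.camera_info("scene")
f=lambda x,y:(125+x/3.2,130+y/3.2); g=lambda x,y:(90+x/2.58,170+y/2.58)
for n,a,b,z in(("loupe/blue 595,25",(229,191),(294,190),.037),("jar/yel 675,27.5",(228,100),(233,128),.049),("knob/green 677,-52",(320,101),(307,86),.041),("redjar",(191,344),(371,308),.05),("wloupe",(714,372),(740,37),.0285)):
    print(n,ray(it,*f(*a),z).round(4)[:2],ray(is_,*g(*b),z).round(4)[:2])
print("stamp base",ray(it,*f(325,193),.023).round(4)[:2],ray(is_,*g(369,152),.023).round(4)[:2])
env.job_done()
```

```text
loupe/blue 595,25 [0.5964 0.0227] [0.5926 0.0251]
jar/yel 675,27.5 [0.6747 0.0239] [0.673  0.0286]
knob/green 677,-52 [ 0.6764 -0.0553] [ 0.6708 -0.0515]
redjar [0.4643 0.0491] [0.459  0.0521]
wloupe [ 0.4452 -0.4023] [ 0.4415 -0.3989]
stamp base [ 0.597 -0.06 ] [ 0.5865 -0.0529]
the job is handed in; nothing more can be done
```

All four kit pieces are packed, each in its own pocket, and the job was handed in at about 31 s of the 106 s. The stamp is in red, the black-capped jar in yellow, the knobbed block in green and the black loupe in blue.

**Upright and clear:** The final top and scene pictures show all four pieces standing upright, with the arm clear of everything.

**Centring:** The jar, block knob and loupe measured within about 6 mm of their pocket centres in both views. The two views disagree on the stamp by about 10 mm in x. Its base read (597, −60) mm from the top camera and (586.5, −53) mm from the scene camera, where the partly hidden base was picked by eye. The red pocket's centre is near (597, −55) mm. The earlier close wrist view put the stamp at (596, −54) mm, which is central.

**Left alone:** The red-capped jar and white-rimmed loupe measured within a few mm of where they started, which is camera accuracy. I did not pick up any other item.

**Forces:** The highest contact force read was about 6 N, at setting down.

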